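# Seat the heater lid and hold the contact probe on its mark

## Robot

A 7-joint arm with a two-finger parallel gripper is mounted at the origin on a cart in front of the work surface, level with it; the furniture and walls round the work are solid. World frame = base frame: x ahead of the robot, y to its left, z up, the work surface at z = 0. Lengths are in m, angles in rad, forces in N, time in s.
With the tool pointing down it reaches from about 0.4 to 0.875 m from the base axis. Payload 19.3 kg.
Tool frame: the origin (TCP) lies at the very end of the fingers, on their centre line; the grasp point (between the pads) lies 19 mm behind it; z points along the fingers, y is the line along which they close (so a half turn about z gives the same grasp; the last joint's range is limited). The gripper opens to 85 mm and grips with 20 to 120 N. Pads are 22 mm wide; open, the fingers measure 114 mm over their backs; the gripper's body (76 mm by 85 mm) begins 54 mm behind the grasp point. The pads swing forward as they close: fully open they stand 13 mm farther back than shut.
Start: joints at [-1.41, 0.521, -0.036, 1.599, 0.021, 1.021, -0.113], TCP at [0.143, 0.608, 0.231] pointing down, gripper open.
Joint ranges: [-2.91, 2.91], [-0.3, 2.13], [-1.5, 1.42], [0.17, 2.43], [-1.26, 4.41], [0.16, 1.93], [-2.52, 2.52]. Speed limits (rad/s): [1.89, 1.89, 2.39, 2.39, 3.01, 3.01, 3.01].

## Interface

Orientations are given as a unit quaternion [w, x, y, z].
In Python, from bench import r gives the robot as it stands.
- The arm moves only by the tool apply_moves, never from a script. Its argument "deltas" is a list of rows, each an object with "linear": the shift along the tool's x, y, z in units of 100 cm (1.0 is 100 cm), a list of three; "spin": the turn about the tool's z in units of 45 degrees (1.0 is 45 degrees); "jaw": the gripper's target within -1 to 1 (fully open at 1, half-way at 0, shut at -1). In form: [{"linear": [dx, dy, dz], "spin": spin, "jaw": jaw}, ...]. A call has 1 to 8 rows; each row is the pose to reach, as a shift and turn from the pose commanded when the call began, along the tool's axes at that moment; what a row does not reach only later rows make up. A row lasts 1/8 s, in which the tool goes at most 62.5 mm and 10.7 degrees, less where a joint would pass 70% of its speed; a pose out of reach is approached as far as the arm can. A call with a number of a shift or a turn outside -1 to 1 is refused whole. A call with a gripper value outside its range is refused whole. The fingers move at their own pace and stop on an object; "squeeze" is the grip in N (left out, the last holds). Time passes only in rows, so rows that repeat a pose let the fingers close. It gives the time, the measured TCP pose, the force, the opening and the grip force at its end, in the units of the state.
- r.get_obs(): the state, without advancing time (a new reading comes with each control period).
- r.grab_frame(name): name is "side" or "top" or "wrist"; returns the picture (400x640x3 uint8, red, green, blue); there is no depth.
- r.camera_params(name): a dict with "intrinsics" (3x3 intrinsics, pixels), "k1" (the pictures are not rectified: a ray, as slopes to the right and down, at radius r is drawn at 1 + k1 r^2 times it, then the intrinsics apply), "pose" (4x4, takes a point from camera to world coordinates). Camera axes: x right, y down, z forward; pixel columns grow to the right and rows downward; lengths in m; the calibration is good to about 2 mm. A picture is of the moment at which its call begins: read the wrist's pose just before it. camera_params takes no time and is no camera call; for the wrist camera it gives the pose at the moment of the call.
- r.hand_in(): hands the job in; it is judged then, once.
The state is a dict: "clock": time; "q": joint angles; "qvel": joint speeds; "effort": joint torques, N m; "tcp_pos": TCP position; "tool_rot": TCP orientation; "force": force on the tool from outside, world axes, zero at the start; "moment": the same for the moment, N m; "gripper_width": opening from 0.0 (shut) to 1.0 (fully open); "grip_force": force on a finger pad.
Only numpy, scipy, OpenCV 4.12 (cv2) and the standard library are available. Lean on these libraries where they do the work, as an engineer would, in place of code of your own. Each camera call takes 0.05 s, during which the arm holds its last target. There are 200 camera calls.

## Task

First press the metal lid on the sloping top of the small block heater fully home, until it is flush with the rim around it, and only then lift the contact probe out of its holder. Touch the probe's sprung tip to the centre of the ring mark on the lid, with the probe square to the sloping lid, and press lightly so that the tip is pushed only part way in, never hard against its stop. Finish while still holding it there in the gripper, steady and with the arm at rest, and leave the other things on the bench where they are.

Things in the scene. Friction and masses are not known exactly. Their poses are not given: they have to be found in the camera images.
- heater: small white and grey block heater fixed to the bench, 112 mm deep, 130 mm wide, about 88 mm high at the back. Origin: centre of its underside on the bench; x points from its low front to its high back, y to its left, z up. Its top deck slopes 0.25 rad (14 degrees) down towards its front (its own -x). The lid sits in a 14 mm wide rim on the deck.
- lid_mark (a point): centre of the ring mark on the lid's top face: dark ring 18 mm across with a dot in it; moves with the lid. Axes are the lid's: z is the outward normal of the sloping face (0.25 rad from vertical, leaning to the heater's front), x runs up the slope, y to the heater's left. It lies at x -12, y -22 mm from the lid's centre. The dots in the lid's corners are only screws.
- lid_centre (a point): centre of the lid's flat top face, same axes as lid_mark. The lid is an aluminium plate 82 mm (x, along the slope) by 100 mm (y); at x = +32 mm it has a grip ridge 8 mm wide, 50 mm long, 4.5 mm high.
- lid (a joint): how far the lid has been pushed in along its normal, m: 0 = standing 8 mm proud of the rim, 0.008 = fully home, top face flush with the rim. It takes about 4 to 6 N to slide, stops rigidly at 0.008, and stays where it is left.
- holder: probe holder fixed to the bench: grey block 56 x 56 mm on a 64 x 64 mm foot, 75 mm high, with one vertical square hole of 14 mm in it. Origin: centre of the underside, z up.
- probe: round contact probe, 90 g, standing upright in the holder, collar on the holder's top. Origin: on its axis, underside of the collar; z up along the handle, away from the tip. Collar 30 mm wide, z 0 to 6 mm; black handle 22 mm in diameter, z 6 to 80 mm (grip it at 40 to 45 mm), button to 83 mm. Below: shaft 11 mm thick, 45 mm long, then the sprung tip. Lift it 65 mm or more to clear the holder.
- probe_tip (a point): the lowest point of the probe's 8 mm ball tip, on the axis, 61 mm below the probe's origin while the tip is out. It moves with the sprung tip.
- plunger (a joint): how far the sprung tip is pushed into the probe, m: 0 = fully out, 0.012 = against its stop. It yields from about 1.2 N, plus 0.4 N per mm (about 3.6 N at 6 mm).
- cup: a lidded plastic sample cup, 51 mm wide, 63 mm high; a loose bystander to leave alone. Origin: centre of its underside
- petri: a round dish, 63 mm wide, 14 mm high; a loose bystander to leave alone. Origin: centre of its underside
- slide_box: a small carton of slides, 31x80x30 mm; a loose bystander to leave alone. Origin: centre of its underside
- tube: a capped sample tube lying down, 17x86x14 mm; a loose bystander to leave alone. Origin: centre of its underside
There are look-alikes about, which are no part of the job. There is more than one size of the probe; the one meant has the size given above.

How it is judged:
On the way, in this order (a step that is already met when the one before it is completed fails the run):
1. the lid is pressed fully home while the probe still stands in its holder (value of joint lid above 0.0068 m and horizontal distance between probe and holder below 0.01 m and height (world z) of probe below 0.085 m), for 0.2 s.
2. the probe is lifted out of its holder in the gripper (height (world z) of probe_tip above 0.078 m and contact force between the fingers and probe above 1 N and contact force between probe and holder below 0.1 N), for 0.1 s.
At the end, for the whole second after the job is handed in: For the last second the gripper holds the probe still (under 10 mm/s), tip within 6 mm of the mark, axis within 0.13 rad of the lid's normal, tip pushed in 1.5 to 10.8 mm, 0.8 to 8 N on the heater, clear of the holder; lid at least 6.8 mm in (value of joint lid above 0.0068 m and distance between probe_tip and lid_mark below 0.006 m and angle between the z axis of probe and the z axis of lid_mark, either way round below 0.13 rad and height (world z) of probe above 0.1 m and value of joint plunger between 0.0015 and 0.0108 m and contact force between probe and heater between 0.8 and 8 N and contact force between the fingers and probe above 1 N and contact force between probe and holder below 0.1 N and linear speed of probe below 0.01 m/s); the arm keeps its last pose, push and grip.
It fails at once if the probe is driven hard against the heater (over 15 N) (contact force between probe and heater above 15 N).
It fails at once if a bystander is moved by more than 30 mm or knocked over (distance of any of cup, petri, slide_box, tube from where it was at the start of the episode above 0.03 m or angle between cup's own z axis and vertical above 0.4 rad).
It also fails if it takes over 54 s, if anything falls off the work surface, if the arm or the gripper's body presses on something with over 40 N, if the wrist force passes 120 N, or if a joint passes its speed limit or range.

## Working session

There is one attempt and no reset: what is moved stays moved. The work goes in short steps, Python scripts to look and compute and a tool call to move; the robot and the scene stay as the last step left them, time stands still between calls to the robot, and variables do not carry over. Pictures are saved under pics/ and viewed, at most 10 in all, crops included, and the job is handed in when it is done.

Besides the shell and the picture viewer there is one more tool, called as name(argument=value, ...) on one line, values as JSON. apply_moves: Moves the arm, as the interface text tells. Shifts and turns lie within -1 to 1; 1 stands for 100 cm of shift or 45 degrees of turn. Its arguments: {"type":"object","properties":{"deltas":{"type":"array","items":{"type":"object","properties":{"linear":{"type":"array","items":{"type":"number","minimum":-1,"maximum":1}},"spin":{"type":"number","minimum":-1,"maximum":1},"jaw":{"type":"number"}}}},"squeeze":{"type":"number"}},"required":["deltas"]}

```bash
mkdir -p pics; cat > h.py <<'E'
import numpy as np, cv2
from bench import r
def snap(n,f):
    p=r.camera_params(n); im=r.grab_frame(n)[:,:,::-1].copy(); cv2.imwrite(f'pics/{f}.png',im); np.save(f'pics/{f}.npy',p,allow_pickle=True); return im,p
def ray(p,u,v):
    K=np.array(p['intrinsics']);T=np.array(p['pose'])
    d=np.array([(u-K[0,2])/K[0,0],(v-K[1,2])/K[1,1]]);s=d.copy()
    for _ in range(30): s=d/(1+p['k1']*(s@s))
    return T[:3,3],T[:3,:3]@np.array([*s,1])
def plane(p,u,v,z):
    o,d=ray(p,u,v); return o+d*(z-o[2])/d[2]
def tri(*ob):
    A=np.zeros((3,3));b=np.zeros(3)
    for p,u,v in ob:
        o,d=ray(p,u,v);d=d/np.linalg.norm(d);M=np.eye(3)-np.outer(d,d);A+=M;b+=M@o
    x=np.linalg.solve(A,b);return x
def proj(p,X):
    K=np.array(p['intrinsics']);T=np.array(p['pose']);c=T[:3,:3].T@(np.asarray(X)-T[:3,3]);s=c[:2]/c[2];s=s*(1+p['k1']*(s@s));return K[:2,:2]@s+K[:2,2]
def load(f): return np.load(f'pics/{f}.npy',allow_pickle=True).item()
E
python3 - <<'E'
from h import *
print(r.get_obs())
for n in('side','top','wrist'):
    im,p=snap(n,n+'0'); print(n,np.round(p['pose'],3).tolist(),p['k1'],np.array(p['intrinsics'])[0,0])
E
```

```text
{'clock': 0.0, 'q': array([-1.41021354,  0.52204412, -0.03630574,  1.59997733,  0.02120056,
        1.02105992, -0.11278983]), 'qvel': array([-0.00017894, -0.00068651, -0.00020021,  0.00105717,  0.00181788,
       -0.00076752,  0.00065526]), 'effort': array([ 5.88291459e-04, -9.27068281e+01,  1.98021345e+00, -3.69948220e+01,
        1.79374247e-02,  7.73346779e-03,  9.09471453e-06]), 'tcp_pos': array([0.14293676, 0.60811405, 0.23071819]), 'tool_rot': array([-1.97728703e-05,  1.15144830e-01,  9.93348561e-01, -5.51546099e-04]), 'force': array([-0.01102591, -0.85277069, -0.39530192]), 'moment': array([0.05216265, 0.00120288, 0.04076542]), 'grip_force': 0.0, 'gripper_width': 0.9976907882611965}
side [[0.999, -0.04, 0.025, 0.457], [-0.044, -0.588, 0.807, -0.788], [-0.018, -0.808, -0.589, 0.606], [0.0, 0.0, 0.0, 1.0]] -0.1132393485200902 436.20497695731
top [[0.014, -0.999, 0.046, 0.427], [-1.0, -0.015, -0.017, -0.085], [0.018, -0.046, -0.999, 1.017], [0.0, 0.0, 0.0, 1.0]] 0.009069602279600202 461.2878226494285
wrist [[0.229, 0.929, 0.289, 0.069], [0.973, -0.219, -0.068, 0.626], [-0.0, 0.297, -0.955, 0.373], [0.0, 0.0, 0.0, 1.0]] -0.006794147852958509 283.1735737636692
```

View pics/top0.png

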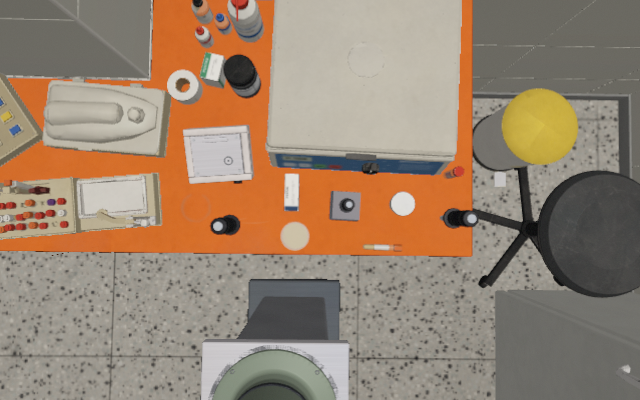

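View pics/side0.png

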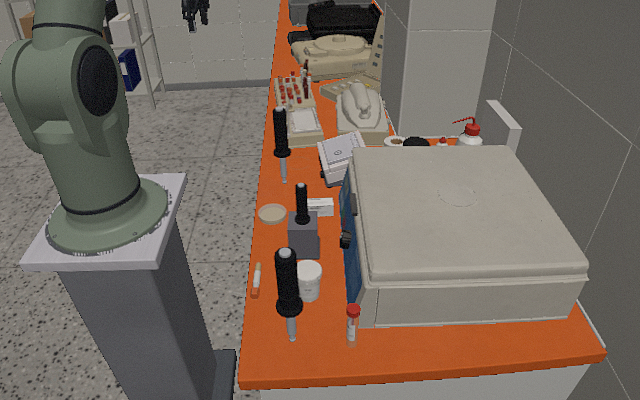

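```bash
python3 - <<'E'
from h import *
p=load('top0');s=load('side0')
for n,u,v,z in[('holder',346,206,.075),('hfoot',346,206,0),('heater',218,155,.07),('mark',228,160.5,.075),('fake1',220,226,.15),('box',350,170,.1),('boxtop',360,172,.25),('sl',291,191,.03),('petri',295,236,.014),('tube',382,247,.01),('cup',402,203,.063),('edge',200,250,0)]: print(n,plane(p,u,v,z).round(3))
im=cv2.imread('pics/top0.png');a=cv2.resize(im[105:265,170:270],None,fx=4,fy=3.75,interpolation=3)
b=cv2.resize(im[175:235,320:380],(400,600),interpolation=3)
cv2.imwrite('pics/c1.png',np.hstack([a,b])[:600,:800])
E
```

```text
holder [ 0.445 -0.144  0.075]
hfoot [ 0.447 -0.149  0.   ]
heater [0.546 0.12  0.07 ]
mark [0.535 0.098 0.075]
fake1 [0.403 0.096 0.15 ]
box [ 0.517 -0.15   0.1  ]
boxtop [ 0.499 -0.156  0.25 ]
sl [ 0.476 -0.029  0.03 ]
petri [ 0.38  -0.038  0.014]
tube [ 0.358 -0.228  0.01 ]
cup [ 0.453 -0.261  0.063]
edge [0.346 0.169 0.   ]
```

View pics/c1.png

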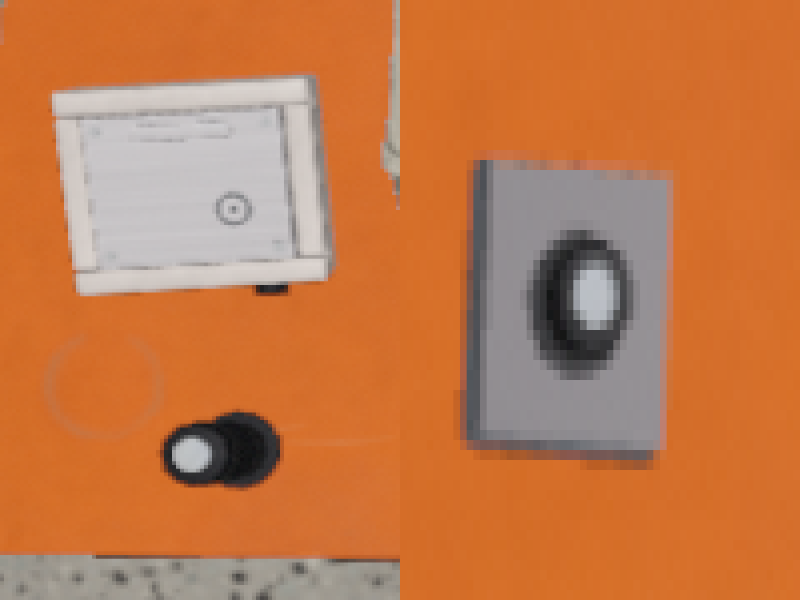

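The top view shows the heater with its mark at (228,160.5). There are three probe-like things: (346,206) in the grey holder, (226,225) and (460,218). The one at (346,206) is meant: its collar is 15 px ≈ 30 mm across and it stands in the holder, while the other two are bigger and stand free.

```bash
cat >> h.py <<'E'
from scipy.spatial.transform import Rotation as R
def go(t,yaw=None):
    o=r.get_obs();q=o['tool_rot'];M=R.from_quat([q[1],q[2],q[3],q[0]]).as_matrix()
    l=M.T@(np.array(t)-o['tcp_pos']);y0=np.degrees(np.arctan2(M[1,0],M[0,0]))
    s=0 if yaw is None else -(((yaw-y0+180)%360)-180)/45
    print('lin',l.round(4),'spin',round(s,3),'from',o['tcp_pos'].round(4),'yaw',round(y0,2),'z',M[:,2].round(4))
E
python3 - <<'E'
from h import *
go([.53,.11,.23],183.4)
p=load('top0')
for u,v in[(268,145),(268,160)]:print(plane(p,u,v,.25))
E
```

```text
lin [-0.4908 -0.3964  0.0012] spin -0.369 from [0.1429 0.6082 0.2309] yaw 166.78 z [-2.e-04 -9.e-04 -1.e+00]
[ 0.54157005 -0.00170406  0.25      ]
[ 0.51643924 -0.00219549  0.25      ]
```

apply_moves(deltas=[{"linear":[-0.05,-0.04,0],"spin":-0.05,"jaw":-1},{"linear":[-0.1,-0.08,0],"spin":-0.1,"jaw":-1},{"linear":[-0.15,-0.12,0],"spin":-0.15,"jaw":-1},{"linear":[-0.2,-0.16,0],"spin":-0.2,"jaw":-1},{"linear":[-0.24,-0.2,0],"spin":-0.24,"jaw":-1},{"linear":[-0.28,-0.24,0],"spin":-0.28,"jaw":-1},{"linear":[-0.33,-0.28,0],"spin":-0.32,"jaw":-1},{"linear":[-0.38,-0.31,0],"spin":-0.369,"jaw":-1}])

```text
clock: 1.15
tcp_pos: [0.4428, 0.2178, 0.2315]
tool_rot: [0.0, -0.03, 1.0, 0.0]
force: [1.0, 1.3, -0.6]
gripper_width: -0.001
grip_force: 0.0
```

```bash
python3 - <<'E'
from h import *
go([.53,.11,.23],183.4);print(r.get_obs()['clock'])
E
```

```text
lin [-0.0805 -0.1129  0.0015] spin 0.001 from [0.4428 0.2178 0.2315] yaw -176.56 z [ 2.e-04  2.e-04 -1.e+00]
1.15
```

apply_moves(deltas=[{"linear":[-0.03,-0.04,0],"spin":0,"jaw":-1},{"linear":[-0.06,-0.08,0],"spin":0,"jaw":-1},{"linear":[-0.08,-0.113,0],"spin":0,"jaw":-1},{"linear":[-0.08,-0.113,0],"spin":0,"jaw":-1},{"linear":[-0.08,-0.113,0],"spin":0,"jaw":-1}])

```text
clock: 1.78
tcp_pos: [0.528, 0.1122, 0.2311]
tool_rot: [-0.0, -0.03, 1.0, 0.0]
force: [-0.0, 0.7, -0.8]
gripper_width: 0.003
grip_force: 0.0
```

```bash
python3 - <<'E'
from h import *
snap('wrist','w1');go([.53,.11,.23],183.4)
E
```

```text
lin [-0.0019 -0.0027  0.0012] spin 0.001 from [0.5279 0.1126 0.2312] yaw -176.55 z [-5.e-04  3.e-04 -1.e+00]
```

View pics/w1.png

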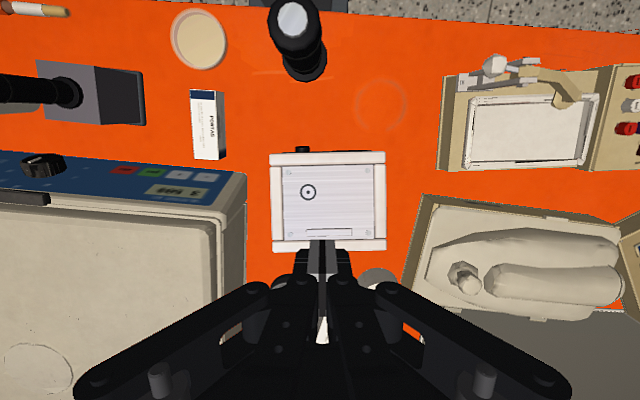

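```bash
python3 - <<'E'
from h import *
w=load('w1');t=load('top0');s=load('side0')
im=cv2.imread('pics/w1.png',0)
def cen(im,u,v,k=11):
    c=im[v-k:v+k+1,u-k:u+k+1].astype(float);m=c<110; y,x=np.nonzero(m);return (x.min()+x.max())/2+u-k,(y.min()+y.max())/2+v-k
mw=cen(im,308,192);mt=cen(cv2.imread('pics/top0.png',0),228,160,6);print(mw,mt)
m=tri((w,*mw),(t,*mt));print('mark',m,proj(w,m),proj(t,m))
fl=plane(w,270,163,.066);fr=plane(w,385,161.5,.066);print(fl,fr)
d=fr-fl;print('yaw y-axis',np.degrees(np.arctan2(-d[0],d[1])))
# side: holder top edge/probe geometry
for u,v in[(346,206)]:pass
E
python3 - <<'E'
import cv2,numpy as np
a=cv2.imread('pics/w1.png');b=cv2.imread('pics/side0.png')
cv2.imwrite('pics/c2.png',np.hstack([cv2.resize(a[140:260,260:400],(400,343),interpolation=3),cv2.resize(b[170:270,260:360],(343,343),interpolation=3)]))
E
```

```text
Traceback (most recent call last):
ValueError: zero-size array to reduction operation minimum which has no identity
```

View pics/c2.png

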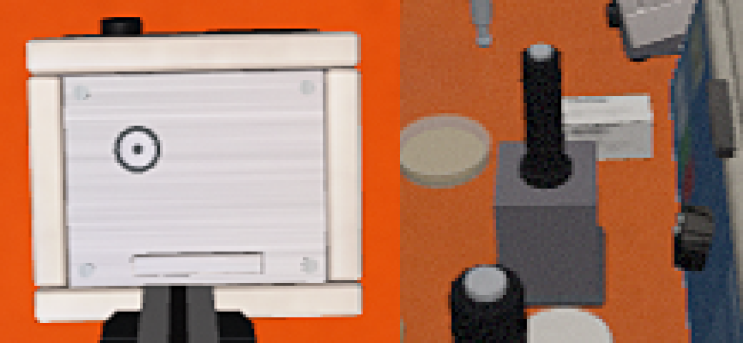

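```bash
python3 - <<'E'
from h import *
w=load('w1');t=load('top0');s=load('side0')
m=tri((w,308.1,192),(t,228.3,160.5));print('mark',m,proj(w,m),proj(t,m))
f=lambda x,y:(260+x/2.857,140+y/2.857)
fl=plane(w,*f(28,75),.064);fr=plane(w,*f(359,69),.064);print(fl,fr)
d=fr-fl;print('yaw',np.degrees(np.arctan2(-d[0],d[1])))
# screws
for x,y in[(81,93),(307,88),(87,270),(309,265)]: print(plane(w,*f(x,y),.08))
# probe: side button centre & top button centre
g=lambda x,y:(260+(x-400)/3.43,170+y/3.43)
b=tri((s,*g(541,50)),(t,349,204.7));print('button',b,proj(s,b),proj(t,b))
print('collar front',g(546,178),proj(s,[.445,-.144,.075]),proj(s,[.445,-.144,.158]),proj(t,[.445,-.144,.158]))
# holder top corners side view
for x,y in[(496,204),(598,207),(597,141),(499,141)]:print(plane(s,*g(x,y),.075))
q=lambda x,y:(320+(x-400)/6.667,175+y/10)
for x,y in[(487,160),(672,178),(664,450),(485,440)]:print('t',plane(t,*q(x,y),.075))
E
```

```text
mark [0.53490161 0.097586   0.07689371] [307.75209871 191.44897142] [228.09108766 160.21583502]
[0.51214314 0.05404217 0.064     ] [0.50227981 0.18143965 0.064     ]
yaw 4.427107269007654
[0.51460757 0.0763716  0.08      ]
[0.50783268 0.15939156 0.08      ]
[0.58550498 0.08043832 0.08      ]
[0.57822785 0.16773302 0.08      ]
button [ 0.448257   -0.14458287  0.15697344] [299.85584983 184.66613442] [348.98609491 203.49127954]
collar front (302.5655976676385, 221.89504373177843) [299.85496257 219.74430911] [298.01706676 184.08473981] [348.69175206 205.22092599]
[ 0.42253338 -0.17099035  0.075     ]
[ 0.47761705 -0.17697361  0.075     ]
[ 0.47973777 -0.11972542  0.075     ]
[ 0.42383514 -0.11603779  0.075     ]
t [ 0.47537975 -0.1173554   0.075     ]
t [ 0.4725417  -0.17423107  0.075     ]
t [ 0.41691686 -0.17235959  0.075     ]
t [ 0.41818979 -0.11750181  0.075     ]
```

```bash
python3 - <<'E'
from h import *
go([.545,.12,.095],184.4)
E
```

```text
lin [-0.0175  0.0063  0.1362] spin -0.021 from [0.5279 0.1126 0.2312] yaw -176.55 z [-5.e-04  3.e-04 -1.e+00]
```

apply_moves(deltas=[{"linear":[-0.0175,0.006,0.05],"spin":-0.021,"jaw":-1},{"linear":[-0.0175,0.006,0.1],"spin":-0.021,"jaw":-1},{"linear":[-0.0175,0.006,0.136],"spin":-0.021,"jaw":-1},{"linear":[-0.0175,0.006,0.14],"spin":-0.021,"jaw":-1},{"linear":[-0.0175,0.006,0.144],"spin":-0.021,"jaw":-1},{"linear":[-0.0175,0.006,0.147],"spin":-0.021,"jaw":-1},{"linear":[-0.0175,0.006,0.15],"spin":-0.021,"jaw":-1},{"linear":[-0.0175,0.006,0.15],"spin":-0.021,"jaw":-1}])

```text
clock: 2.82
tcp_pos: [0.5457, 0.1186, 0.0816]
tool_rot: [0.0, -0.038, 0.999, 0.0]
force: [0.2, 0.6, 0.9]
gripper_width: -0.002
grip_force: 0.0
```

apply_moves(deltas=[{"linear":[0,0,0.002],"spin":0,"jaw":-1},{"linear":[0,0,0.003],"spin":0,"jaw":-1},{"linear":[0,0,0.004],"spin":0,"jaw":-1},{"linear":[0,0,0.004],"spin":0,"jaw":-1}])

```text
clock: 3.32
tcp_pos: [0.5456, 0.1186, 0.0772]
tool_rot: [-0.0, -0.038, 0.999, -0.0]
force: [0.7, -0.2, 1.8]
gripper_width: -0.002
grip_force: 0.9
```

apply_moves(deltas=[{"linear":[0,0,0.001],"spin":0,"jaw":-1},{"linear":[0,0,0.002],"spin":0,"jaw":-1},{"linear":[0,0,0.003],"spin":0,"jaw":-1},{"linear":[0,0,0.003],"spin":0,"jaw":-1}])

```text
clock: 3.82
tcp_pos: [0.5458, 0.1186, 0.0748]
tool_rot: [0.0, -0.038, 0.999, 0.0]
force: [-1.9, 0.2, 14.5]
gripper_width: -0.002
grip_force: 7.2
```

apply_moves(deltas=[{"linear":[0,0,0.0005],"spin":0,"jaw":-1},{"linear":[0,0,0.001],"spin":0,"jaw":-1},{"linear":[0,0,0.001],"spin":0,"jaw":-1}])

```text
clock: 4.2
tcp_pos: [0.5459, 0.1187, 0.0745]
tool_rot: [0.0, -0.038, 0.999, 0.0]
force: [-7.1, -1.4, 29.1]
gripper_width: 0.001
grip_force: 14.8
```

apply_moves(deltas=[{"linear":[0,0,-0.05],"spin":0,"jaw":-1},{"linear":[0,0,-0.1],"spin":0,"jaw":-1},{"linear":[0.0,0,-0.155],"spin":0,"jaw":-1},{"linear":[0.0,0,-0.155],"spin":0,"jaw":-1}])

```text
clock: 4.7
tcp_pos: [0.5469, 0.1189, 0.2319]
tool_rot: [0.003, -0.038, 0.999, 0.001]
force: [0.2, 0.9, 0.1]
gripper_width: 0.001
grip_force: 0.0
```

```bash
python3 - <<'E'
from h import *
a,w=snap('wrist','w2');b,t=snap('top','t2')
go([.447,-.146,.24],180)
cv2.imwrite('pics/c3.png',np.hstack([cv2.resize(a[130:270,240:400],(400,350),interpolation=3),cv2.resize(b[115:195,175:265],(394,350),interpolation=3)]))
E
```

```text
lin [ 0.118  -0.2564 -0.0118] spin 0.096 from [0.5453 0.1186 0.2282] yaw -175.67 z [-2.e-04  0.e+00 -1.e+00]
```

View pics/c3.png

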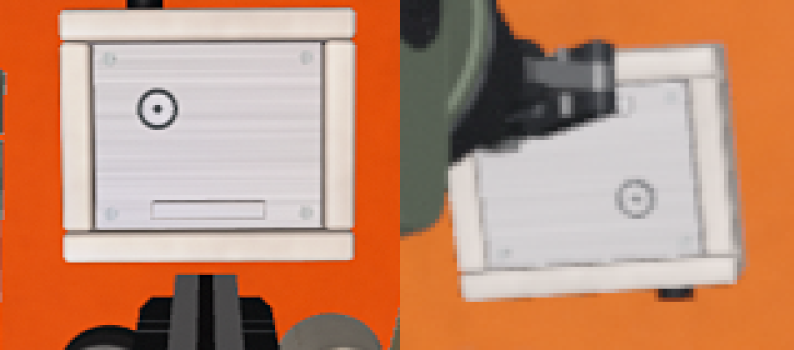

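```bash
python3 - <<'E'
from h import *
a,w=snap('wrist','w3');t=load('t2');s=load('side0');t0=load('top0')
g=cv2.cvtColor(a,cv2.COLOR_BGR2GRAY)[155:195,285:325]
y,x=np.nonzero(g<120);u,v=285+(x.min()+x.max())/2,155+(y.min()+y.max())/2;print(u,v,len(x))
m=tri((w,u,v),(t,228.7,160.5));print(m,proj(w,m),proj(t,m))
for z in(.067,.069,.071):print(plane(w,u,v,z),plane(t,228.7,160.5,z))
print('knob',tri((s,345,238),(t0,369,167)),'corner',tri((s,362,268),(t0,453,163)))
go([.447,-.146,.24],180)
E
```

```text
302.5 176.5 76
[0.53540344 0.09719456 0.07437494] [302.2272376  175.75171936] [228.52588769 160.11955651]
[0.53785802 0.0971429  0.067     ] [0.53547229 0.09824301 0.067     ]
[0.53740712 0.09724779 0.069     ] [0.53524347 0.09785765 0.069     ]
[0.53695622 0.09735267 0.071     ] [0.53501464 0.09747229 0.071     ]
knob [ 0.5268978  -0.19152824  0.06618073] corner [ 0.5321687  -0.34372747  0.14325982]
lin [ 0.1177 -0.2564 -0.0123] spin 0.096 from [0.545  0.1185 0.2274] yaw -175.67 z [-1.6e-03 -4.0e-04 -1.0e+00]
```

apply_moves(deltas=[{"linear":[0.02,-0.05,-0.012],"spin":0.03,"jaw":-1},{"linear":[0.04,-0.1,-0.012],"spin":0.06,"jaw":1},{"linear":[0.065,-0.15,-0.012],"spin":0.096,"jaw":1},{"linear":[0.09,-0.2,-0.012],"spin":0.096,"jaw":1},{"linear":[0.118,-0.256,-0.012],"spin":0.096,"jaw":1},{"linear":[0.118,-0.256,-0.012],"spin":0.096,"jaw":1},{"linear":[0.118,-0.256,-0.012],"spin":0.096,"jaw":1}])

```text
clock: 5.72
tcp_pos: [0.4469, -0.1453, 0.2394]
tool_rot: [-0.001, 0.0, 1.0, 0.0]
force: [-0.1, 1.2, -0.1]
gripper_width: 0.998
grip_force: 0.0
```

```bash
python3 - <<'E'
from h import *
a,w=snap('wrist','w4');t=load('top0');print(w['pose'])
go([.447,-.146,.098],180)
print(proj(w,[.447,-.146,.158]),proj(w,[.447,-.146,.08]))
E
```

```text
[[ 4.65227556e-04  9.55332260e-01  2.95533512e-01  3.71024619e-01]
 [ 9.99999409e-01 -7.34729590e-04  8.00868898e-04 -1.45109972e-01]
 [ 9.82233110e-04  2.95532965e-01 -9.55332038e-01  3.82014377e-01]
 [ 0.00000000e+00  0.00000000e+00  0.00000000e+00  1.00000000e+00]]
lin [ 0.     -0.0013  0.1415] spin 0.001 from [ 0.4472 -0.1447  0.2395] yaw -179.94 z [-1.4e-03  4.0e-04 -1.0e+00]
[320.60972581 208.04856777] [320.8483714  185.22784854]
```

View pics/w4.png

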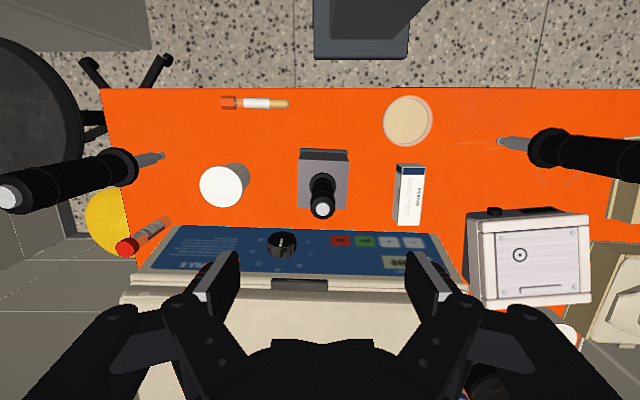

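apply_moves(deltas=[{"linear":[0,0,0.05],"spin":0,"jaw":1},{"linear":[0,0,0.1],"spin":0,"jaw":1},{"linear":[0,0,0.142],"spin":0,"jaw":1},{"linear":[0,0,0.142],"spin":0,"jaw":1},{"linear":[0,0,0.142],"spin":0,"jaw":-1},{"linear":[0,0,0.142],"spin":0,"jaw":-1},{"linear":[0,0,0.142],"spin":0,"jaw":-1},{"linear":[0,0,0.142],"spin":0,"jaw":-1}], squeeze=25)

```text
clock: 6.78
tcp_pos: [0.4477, -0.1455, 0.0991]
tool_rot: [0.001, -0.0, 1.0, -0.0]
force: [-1.8, 1.4, 11.1]
gripper_width: 0.252
grip_force: 26.0
```

apply_moves(deltas=[{"linear":[0,0,-0.01],"spin":0,"jaw":-1},{"linear":[0,0,-0.025],"spin":0,"jaw":-1},{"linear":[0,0,-0.042],"spin":0,"jaw":-1},{"linear":[0,0,-0.042],"spin":0,"jaw":-1},{"linear":[0,0,-0.042],"spin":0,"jaw":-1}])

```text
clock: 7.4
tcp_pos: [0.4472, -0.1455, 0.1403]
tool_rot: [0.0, -0.0, 1.0, 0.0]
force: [0.2, -0.2, -1.8]
gripper_width: 0.25
grip_force: 25.0
```

```bash
python3 - <<'E'
from h import *
a,s=snap('side','s5')
o=r.get_obs();print(o['tcp_pos'],o['force'],o['grip_force'],o['clock'])
cv2.imwrite('pics/c5.png',cv2.resize(a[130:270,240:380],(600,600),interpolation=3))
E
```

```text
[ 0.44704888 -0.14544094  0.14002401] [ 0.55098618  0.02461788 -1.68739552] 25.011788606643677 7.45
```

View pics/c5.png

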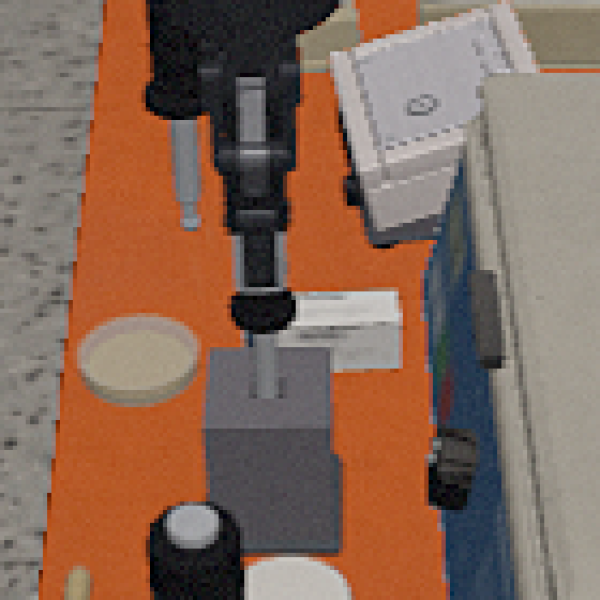

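apply_moves(deltas=[{"linear":[0.005,0,0],"spin":0,"jaw":-1},{"linear":[0.01,0,0],"spin":0,"jaw":-1},{"linear":[0.015,0,0],"spin":0,"jaw":-1},{"linear":[0.02,0,0],"spin":0,"jaw":-1},{"linear":[0.023,0,0],"spin":0,"jaw":-1},{"linear":[0.023,0,0],"spin":0,"jaw":-1}])

```text
clock: 8.2
tcp_pos: [0.4241, -0.1456, 0.1404]
tool_rot: [0.0, 0.0, 1.0, -0.0]
force: [1.6, -0.6, -0.8]
gripper_width: 0.248
grip_force: 25.2
```

```bash
python3 - <<'E'
from h import *
a,s=snap('side','s6')
o=r.get_obs();print(o['tcp_pos'],o['force'],o['moment'],o['grip_force'],o['clock'])
cv2.imwrite('pics/c6.png',cv2.resize(a[130:270,240:380],(600,600),interpolation=3))
E
```

```text
[ 0.42416721 -0.14559106  0.14035096] [ 1.84584518  0.02491772 -0.81687292] [-0.10209919 -0.58262393 -0.02200621] 25.2201846241951 8.25
```

View pics/c6.png

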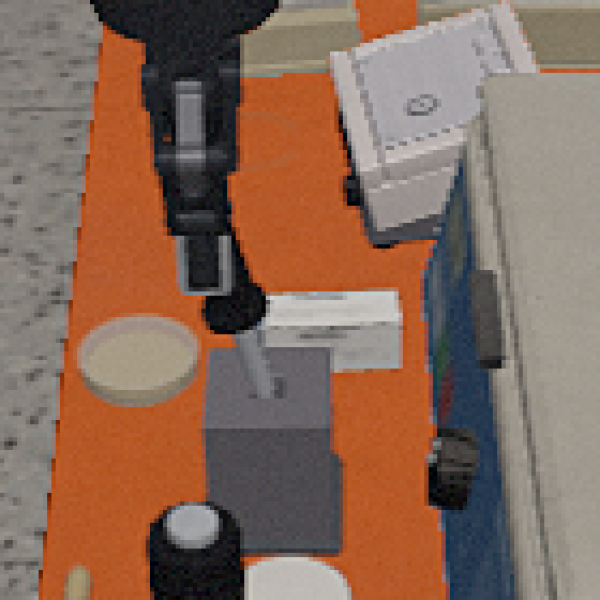

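apply_moves(deltas=[{"linear":[0,0,-0.02],"spin":0,"jaw":-1},{"linear":[0,0,-0.04],"spin":0,"jaw":-1},{"linear":[0,0,-0.07],"spin":0,"jaw":-1},{"linear":[0,0,-0.1],"spin":0,"jaw":-1},{"linear":[0,0,-0.1],"spin":0,"jaw":-1},{"linear":[0,0,-0.1],"spin":0,"jaw":-1}], squeeze=50)

```text
clock: 9.0
tcp_pos: [0.4237, -0.1454, 0.2396]
tool_rot: [-0.001, -0.0, 1.0, 0.0]
force: [-0.1, -0.2, -1.4]
gripper_width: 0.244
grip_force: 49.1
```

```bash
python3 - <<'E'
from h import *
a,s=snap('side','s7')
o=r.get_obs();print(o['tcp_pos'],o['force'],o['grip_force'],o['gripper_width'],o['clock'])
T=o['tcp_pos'];print(proj(s,T),proj(s,T+[.02,0,-.08]))
cv2.imwrite('pics/c7.png',cv2.resize(a[110:210,240:340],(600,600),interpolation=3))
E
```

```text
[ 0.42364729 -0.14539008  0.2394197 ] [-0.23519167 -0.32906785 -1.93682658] 49.085238575935364 0.24300982632748355 9.05
[283.35793133 145.45730516] [297.23748445 183.90783017]
```

View pics/c7.png

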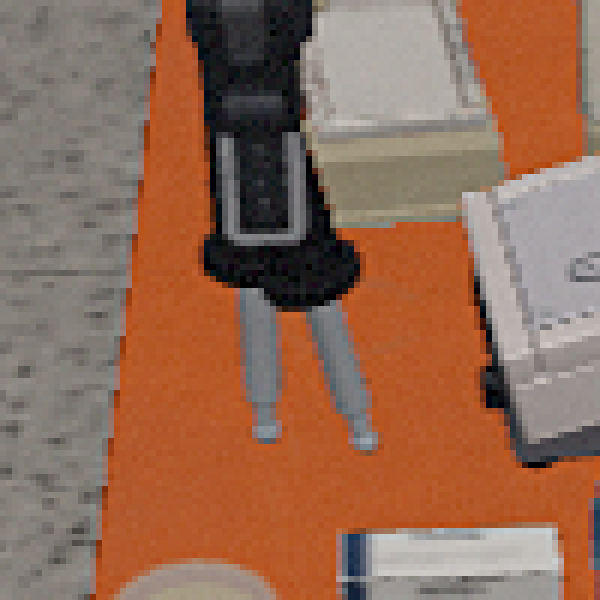

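```bash
cat >> h.py <<'E'
def yplane(p,u,v,y):
    o,d=ray(p,u,v); return o+d*(y-o[1])/d[1]
E
python3 - <<'E'
from h import *
s=load('s7');P=[yplane(s,240+x/6,110+y/6,-.1454) for x,y in[(324,305),(352.5,410),(365,439)]]
for q in P:print(q.round(4))
d=P[2]-P[0];print('tilt',np.arctan2(d[0],-d[2]),np.linalg.norm(d))
d=P[1]-P[0];print('tilt',np.arctan2(d[0],-d[2]))
T=np.array([.42365,-.1454,.2394]);print('ball-T',P[2]-T)
E
```

```text
[ 0.4401 -0.1454  0.2082]
[ 0.4468 -0.1454  0.1713]
[ 0.4501 -0.1454  0.1607]
tilt 0.2078067570282632 0.04849426723833647
tilt 0.18009668764874429
ball-T [ 2.64953939e-02  2.77555756e-17 -7.86715585e-02]
```

```bash
python3 - <<'E'
from h import *
print('fake',tri((load('side0'),279,111),(load('top0'),217.5,226.5)))
go([.5037,.095,.29],184.4)
E
```

```text
fake [0.40504242 0.09131957 0.19173725]
lin [-0.08    0.2404 -0.0507] spin -0.098 from [ 0.4236 -0.1454  0.2394] yaw -179.99 z [-1.8e-03  2.0e-04 -1.0e+00]
```

apply_moves(deltas=[{"linear":[0,0.02,-0.05],"spin":0,"jaw":-1},{"linear":[-0.02,0.06,-0.05],"spin":-0.03,"jaw":-1},{"linear":[-0.04,0.11,-0.05],"spin":-0.06,"jaw":-1},{"linear":[-0.06,0.16,-0.05],"spin":-0.098,"jaw":-1},{"linear":[-0.08,0.21,-0.05],"spin":-0.098,"jaw":-1},{"linear":[-0.08,0.24,-0.05],"spin":-0.098,"jaw":-1},{"linear":[-0.08,0.24,-0.02],"spin":-0.098,"jaw":-1},{"linear":[-0.08,0.24,0.02],"spin":-0.098,"jaw":-1}])

```text
clock: 10.05
tcp_pos: [0.5041, 0.0948, 0.2188]
tool_rot: [-0.0, -0.039, 0.999, -0.0]
force: [0.7, -0.6, -1.8]
gripper_width: 0.244
grip_force: 49.2
```

```bash
python3 - <<'E'
from h import *
go([.5037,.095,.1724],184.4);print(r.get_obs()['clock'])
E
```

```text
lin [0.0003 0.0002 0.0464] spin 0.001 from [0.5041 0.0948 0.2188] yaw -175.54 z [-4.e-04 -0.e+00 -1.e+00]
10.05
```

apply_moves(deltas=[{"linear":[0,0,0.025],"spin":0,"jaw":-1},{"linear":[0,0,0.046],"spin":0,"jaw":-1},{"linear":[0,0,0.046],"spin":0,"jaw":-1},{"linear":[0,0,0.046],"spin":0,"jaw":-1}])

```text
clock: 10.55
tcp_pos: [0.5043, 0.0944, 0.1745]
tool_rot: [-0.0, -0.038, 0.999, -0.0]
force: [0.0, 0.5, -0.7]
gripper_width: 0.246
grip_force: 49.2
```

```bash
python3 - <<'E'
from h import *
o=r.get_obs();T=o['tcp_pos'];print(T,o['force'])
y=np.radians(4.4);ux=np.array([np.cos(y),np.sin(y),0])
tip=T+.0275*ux+[0,0,-.0825];ball=T+.0265*ux+[0,0,-.0787];mark=[.536,.0975,.0705]
for n in('side','wrist','top'):
    im,p=snap(n,n+'8');b=proj(p,ball);print(n,'ball',b,'mark',proj(p,mark),'org',proj(p,T+[.0125,0,-.025]))
    u,v=b.round().astype(int)
    if n!='top':
        g=cv2.cvtColor(im,cv2.COLOR_BGR2GRAY)[v-14:v+16,u-14:u+15]
        print(u-14,v-14)
        for row in g[:]:print(' '.join('%3d'%x for x in row))
E
```

```text
[0.50431092 0.09441748 0.17454616] [ 0.02940113  0.46030228 -0.69060809]
side ball [334.81025748 145.67163706] mark [336.91985498 154.67828818] org [328.89023745 125.68184977]
321 132
152 142 125 109 115 112 114 103  93 102 120 123 115 106 111 107 117 122 130 132 129 126 127 125 131 122 121 119 127
151 156 139 108 109 109 117 109 105  95 109 122 120 120 105 107 113 111 115 116 114 111 111 104 106 127 158 168 171
146 145 133 107 113 110 110 108 108  94 109 123 124 122 110 108 106 105 113 107 110 107 148 173 171 169 173 175 182
124 124 121 108 106 111 106 114 104  97 106 120 123 115 104 103 106 106 126 188 188 174 177 177 178 179 186 184 173
124 127 120 111 110 112 108 109  98  92 104 113 124 113 108 127 178 184 174 180 179 178 187 167 165 179 172 167 166
122 128 121 117 109 106 110 109 106  96  96 114 122 113 159 183 180 181 182 193 168 156 179 174 164 166 169 167 166
122 126 124 116 104 104 100  83 121 142 114 110 123 113 165 189 190 184 172 170 164 159 164 165 168 166 164 165 168
125 123 122 109  97 123 181 192 187 163 111 104 120 113 137 170 176 165 162 163 164 166 162 165 168 169 
[... 5557 characters left out ...]
30  20  12   8   6
 24   5  10  18  28  24  12   7  10   6  10   8  10   9  12   9   8  10   9  11  10   8   6   9  19  29  27  14   8
  8  13  23  30  23  11   7   8  11   8   8  11   8   8   8  11   8   9  11  10   8   8  11   9   7  10  20  27  18
 12  26  25  13   7   9   8   9  11   8   9  10  12  10  11   9  12   8  11  12  11  11  10   7   9   9   9  11  22
 24  23  13   6   9   9  10   8   9  10  10   8  10   9   8   8   9  10   8   9   8  10   8   9  10   9   9   8  16
 20   9   6   9   8   9   6  11   9  11  10   8   8   9   8  11   9  12  13  10  10   9   9  12   7  10   9  10   7
top ball [226.78978376 161.1865885 ] mark [228.74418997 160.05031261] org [222.13125912 165.27727359]
```

```bash
python3 - <<'E'
from h import *
s=load('side8')
for z in(.0685,.0705,.0725):print('mark',plane(s,338.2,154.2,z))
for y in (.0965,):print('ball',yplane(s,334.6,145.8,y), 'bottom',yplane(s,334.6,147.5,y))
print('wrist mark',plane(load('wrist8'),322.2,231.5,.0705))
E
```

```text
mark [0.53951832 0.10278906 0.0685    ]
mark [0.53921144 0.09947193 0.0705    ]
mark [0.53890457 0.09615479 0.0725    ]
ball [0.53024695 0.0965     0.09549366] bottom [0.53027637 0.0965     0.09091827]
wrist mark [0.53596489 0.09753509 0.0705    ]
```

apply_moves(deltas=[{"linear":[-0.003,0.0005,0.008],"spin":0,"jaw":-1},{"linear":[-0.006,0.001,0.015],"spin":0,"jaw":-1},{"linear":[-0.006,0.001,0.015],"spin":0,"jaw":-1},{"linear":[-0.006,0.001,0.015],"spin":0,"jaw":-1},{"linear":[-0.006,0.001,0.015],"spin":0,"jaw":-1}])

```text
clock: 11.32
tcp_pos: [0.5102, 0.0959, 0.1595]
tool_rot: [0.0, -0.039, 0.999, 0.0]
force: [-0.3, -0.1, -1.2]
gripper_width: 0.244
grip_force: 49.2
```

```bash
cat >> h.py <<'E'
def favg(n=14):
    F=[]
    for _ in range(n): r.grab_frame('side');o=r.get_obs();F.append(np.r_[o['force'],o['moment']])
    F=np.array(F);print('F',F.mean(0).round(2),'+-',F.std(0).round(2),'tcp',o['tcp_pos'].round(4),'t',o['clock'])
E
python3 -c "
from h import *
favg();a,p=snap('side','s9')"
```

```text
F [ 0.01  0.17 -0.92  0.01  0.   -0.01] +- [0.39 0.44 0.53 0.03 0.03 0.02] tcp [0.5102 0.0959 0.1593] t 12.025
```

apply_moves(deltas=[{"linear":[-0.0007,0,0.002],"spin":0,"jaw":-1},{"linear":[-0.0013,0,0.004],"spin":0,"jaw":-1},{"linear":[-0.002,0,0.006],"spin":0,"jaw":-1},{"linear":[-0.0025,0,0.008],"spin":0,"jaw":-1},{"linear":[-0.0025,0,0.008],"spin":0,"jaw":-1}])

```text
clock: 12.7
tcp_pos: [0.5126, 0.0961, 0.1512]
tool_rot: [-0.0, -0.039, 0.999, -0.0]
force: [-0.4, -1.1, 0.8]
gripper_width: 0.249
grip_force: 49.2
```

```bash
python3 -c "
from h import *
favg();a,p=snap('side','s10')
g=cv2.cvtColor(a,cv2.COLOR_BGR2GRAY)[132:162,321:350];print(321,132)
for row in g[::]:print(' '.join('%3d'%x for x in row))"
```

```text
F [-0.63 -0.    0.85 -0.02  0.16  0.  ] +- [0.47 0.74 0.32 0.03 0.03 0.02] tcp [0.5126 0.0961 0.1513] t 13.4
321 132
152 143 123 106 117  89   5   5  21   9  18  27  28   7  28  24  13   0 108 138 131 127 128 125 127 122 120 117 129
151 156 139 109 117  86  17  29  20  25  12  26  24  29  17  27  11  94 121 115 112 110 110 110 108 126 160 170 171
148 144 134 108 113  95  35  18  20  29  27  15  17  25   9   5  40 105 119 109 106 104 150 170 169 173 171 176 180
128 125 120 109 119 102  52   5   4   8  13  17   8   0  50  73 105 110 127 187 190 172 173 179 177 180 185 182 172
120 126 121 103 112 112 106  69  44  27  26  36  55 110 126 137 183 186 176 180 184 181 188 167 163 181 172 165 164
122 127 122 119 105 112 110 113 112 108 104  97 107 119 124 152 178 181 181 194 166 156 181 174 168 170 165 164 171
128 125 122 117 106 106 103  79 116 171 163 109 102 118 121 138 183 189 174 169 165 162 167 162 166 168 165 167 170
124 126 118 111 100 122 177 190 184 188 191 150  86 114 119 121 156 171 167 166 164 163 163 163 169 169 167 167 167
122 118 135 170 185 183 186 187 188 194 180 120  87 108
[... 1796 characters left out ...]
 163
180 176 180 181 134 127 170 164 166 162 167 168 168 157 114  81  90  98 104 149 169 169 165 162 165 164 165 164 164
178 180 179 182 155 148 169 165 165 162 159 165 167 168 166 171 169 173 170 162 165 166 163 161 164 165 165 167 165
175 179 176 181 182 144 139 166 166 163 161 164 164 168 165 165 166 165 165 166 164 161 164 165 162 160 176 167 151
171 183 176 179 184 142 137 172 163 164 163 164 162 167 165 161 161 164 167 161 161 167 168 177 184 151 131 138 148
150 184 178 178 183 148 136 168 168 165 163 166 163 166 166 165 157 166 164 164 175 177 139 122 178 188 178 154 145
135 177 178 176 181 169 133 147 165 160 161 158 168 164 162 159 170 182 170 123 127 175 184 175 176 175 179 154 140
```

apply_moves(deltas=[{"linear":[-0.0005,0,0.002],"spin":0,"jaw":-1},{"linear":[-0.001,0,0.004],"spin":0,"jaw":-1},{"linear":[-0.001,0,0.004],"spin":0,"jaw":-1},{"linear":[-0.001,0,0.004],"spin":0,"jaw":-1},{"linear":[-0.001,0,0.004],"spin":0,"jaw":-1}])

```text
clock: 14.08
tcp_pos: [0.5136, 0.0962, 0.1473]
tool_rot: [0.0, -0.039, 0.999, -0.0]
force: [-1.4, 0.6, 2.6]
gripper_width: 0.246
grip_force: 49.3
```

```bash
python3 -c "
from h import *
favg();a,p=snap('side','s11')
g=cv2.cvtColor(a,cv2.COLOR_BGR2GRAY)[136:160,328:346];print(328,136)
for row in g[::]:print(' '.join('%3d'%x for x in row))"
```

```text
F [-1.27 -0.28  2.35 -0.04  0.31 -0.  ] +- [0.54 0.62 0.42 0.04 0.03 0.04] tcp [0.5136 0.0962 0.1473] t 14.775
328 136
  4  12  16  10   2  10   6   0   0  72 158 181 184 181 183 189 164 168
 53   1   0   0   3   9  22  50 145 184 184 183 193 168 155 179 176 166
 92 106 157 151  99  96 122 124 146 187 190 173 170 166 161 164 167 167
193 185 186 196 154  93 123 121 125 160 172 164 165 165 163 164 165 163
186 189 196 181 121  88 108 120 113 155 171 164 166 165 168 164 168 165
173 156 179 180 152 108 101 117 118 143 163 167 166 164 163 164 163 164
165 165 168 167 146 104 100 117 120 132 159 168 166 161 164 164 165 163
167 170 166 169 172 138  84 111 123 121 156 170 167 166 165 163 166 166
166 165 164 166 173 130  86 107 114 117 153 171 165 167 166 164 164 164
167 168 168 167 170 155 109 109 120 119 142 163 168 166 166 164 167 164
163 168 169 167 168 148 105 101 118 118 126 160 170 167 165 164 166 164
165 163 168 171 164 174 139  95 110 123 130 164 168 167 166 167 164 167
165 165 167 167 167 170 138  87 112 119 119 152 171 166 166 164 161 163
168 164 168 167 166 169 151 113 105 122 118 138 162 169 165 167 165 163
167 164 165 167 169 168 145 102 103 119 117 137 163 167 167 164 163 161
162 165 164 169 166 166 173 135  99 115 124 156 174 167 169 166 162 161
167 163 164 167 170 166 171 160 116 101 125 126 133 162 170 165 165 165
167 164 164 165 168 168 169 145 120 139 152 158 140 119 154 165 165 167
167 161 166 167 168 169 155 131 123 112  96 149 164 114 139 167 161 164
167 163 162 162 167 168 146 119 160 164 164 151 101 140 169 169 167 162
168 162 164 164 166 169 156 116  86  93  95 108 148 167 168 165 165 162
166 164 166 161 164 167 170 166 170 170 172 169 166 165 167 166 165 159
168 163 165 165 165 164 166 166 163 165 167 164 165 163 164 163 161 164
172 166 166 161 161 165 168 168 165 163 166 167 164 162 166 166 177 188
```

```bash
python3 -c "
from h import *
p=load('s11');g=cv2.cvtColor(cv2.imread('pics/s11.png'),cv2.COLOR_BGR2GRAY).astype(float)
P=[]
for v in range(140,151):
    row=g[v,328:346];i=int(np.argmin(row[3:10]))+3
    L=next(k for k in range(i,0,-1) if row[k]>=138);l=L+(row[L]-138)/(row[L]-row[L+1])
    Rr=next(k for k in range(i,17) if row[k]>=143);q=Rr-(row[Rr]-143)/(row[Rr]-row[Rr-1])
    P.append(yplane(p,328+(l+q)/2,v,.0965))
P=np.array(P);f=np.polyfit(P[:,2],P[:,0],1);print('tilt',np.arctan(-f[0]),P[[0,-1]].round(4))
print('x on axis at z .0715',np.polyval(f,.0715),'mark x side .539');o=r.get_obs();print(abs(o['qvel']).max())
"
```

```text
tilt 0.22354546126175792 [[0.5293 0.0965 0.111 ]
 [0.5353 0.0965 0.0839]]
x on axis at z .0715 0.538549582917059 mark x side .539
0.0011340733202624598
```

Tilt is 0.22 rad against 0.25. The tip is within about 1 mm of the mark along x, and the press is about 3.5 N, so I'm handing in.

```bash
python3 -c "
from h import *
print(r.hand_in())"
```

```text
the job is handed in; nothing more can be done
None
```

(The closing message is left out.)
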